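# Put the feeding scoop away in its pop-lid canister

### The arm

A 6-joint arm with a two-finger parallel gripper is mounted at the origin on the work surface. World frame = base frame: x ahead of the robot, y to its left, z up, the work surface at z = 0. Lengths are in mm, angles in degrees, forces in N, time in s.
With the tool pointing down it reaches from about 350 to 850 mm from the base axis. Payload 8.1 kg.
Tool frame: the origin (TCP) lies on the mounting face of the last link; the fingertips stand 173 mm ahead of it and the grasp point (between the pads) lies 155 mm ahead of it; z points along the fingers, y is the direction in which the jaws open and shut (so a half turn about z gives the same grasp; the last joint's range is limited). The gripper opens to 85 mm and grips with 20 to 120 N. Pads are 22 mm wide; open, the fingers measure 114 mm over their backs; the gripper's body (76 mm by 85 mm) begins 54 mm behind the grasp point. The pads swing forward as they close: fully open they stand 13 mm farther back than shut.
Start: joints at [-4.893, 7.471, 85.268, -0, 87.261, -4.893], TCP at [600.006, 0.022, 404.692] pointing down, gripper open.
Joint ranges: [-169.43, 169.43], [-51.17, 129.36], [1.28, 143.12], [-76.62, 256.62], [0, 156.53], [-152.29, 152.29]. Speed limits (degrees/s): [136.94, 136.94, 159.86, 180, 180, 180].

### API

Orientations are given as [roll, pitch, yaw] about the fixed x, y, z axes, in that order (R = Rz(yaw) Ry(pitch) Rx(roll)).
In Python, from bench import * gives the robot as it stands.
- The arm moves only by the shell command python3 -m jog 'ROWS' [FORCE]. ROWS is JSON, a list of rows, each an object of numbers: "tx", "ty", "tz": the shift along the tool's x, y, z as a fraction of full scale; "ax", "ay", "az": the turn, a rotation vector about the tool's x, y, z as a fraction of full scale; "hand": the opening, from 0 (shut) to 1 (fully open). A call has 1 to 5 rows; each row is the pose to reach, as a shift and turn from the pose commanded when the call began, along the tool's axes at that moment; what a row does not reach only later rows make up. Full scale, the value 1, is 150 mm for a shift and 45 degrees for a turn. A row lasts 1/12 s, in which the tool goes at most 41.7 mm and 7.16 degrees, less where a joint would pass 70% of its speed; a pose out of reach is approached as far as the arm can. A call with a number of a shift or a turn outside -1 to 1 is refused whole. A call with a gripper value outside its range is refused whole. The fingers move at their own pace and stop on an object; FORCE is the grip in N (left out, the last holds). Time passes only in rows, so rows that repeat a pose let the fingers close. It gives the time, the measured TCP pose, the force and the opening at its end, in the units of the state.
- sense(): the state, without advancing time (a new reading comes with each control period).
- snapshot(name): name is "scene" or "side" or "wrist"; returns a dict with "pixels" (400x640x3 uint8, red, green, blue), "z_map" (400x640 float32, mm along the optical axis (not along the pixel's ray), 0 where there is no reading), "intrinsics" (3x3 intrinsics, pixels), "R" (3x3) and "t" (3): a world point X has camera coordinates R X + t. Camera axes: x right, y down, z forward; pixel columns grow to the right and rows downward; lengths in mm; the calibration is good to about 2 mm. A picture is of the moment at which its call begins.
- hand_in(): hands the job in, once; it reports no verdict.
The state is a dict: "time": time; "joint_pos": joint angles; "qd": joint speeds; "joint_efforts": joint torques, N m; "tool_pos": TCP position; "tcp_rot": TCP orientation; "ft_force": force on the tool from outside, world axes, zero at the start; "wrist_torque": the same for the moment, N m; "finger_gap": finger opening in mm.
Only numpy, scipy, OpenCV 4.12 (cv2) and the standard library are available. Lean on these libraries where they do the work, as an engineer would, in place of code of your own. Each camera call takes 0.05 s, during which the arm holds its last target.

### The job

Press the yellow thumb button of the green food canister so that its sprung lid pops wide open, and put the white feeding scoop away inside, setting it down gently on the canister's floor or letting it go just above. Then swing the lid down and snap it shut over the scoop so that it stays latched, without disturbing the other things.

Things in the scene. Friction and masses are not known exactly. Their poses are not given: they have to be found in the camera images.
- canister: Green tub, fixed to the surface. Origin: middle of its underside; z up, x from the button side (front) to the hinge side (back), y along the hinge. Outside 160 (x) by 130 (y) mm, rim 84 mm high, walls and floor 4 mm. Shut lid: top 92 mm high. The latch bay juts out in front from x = -80 to -120 mm, 60 mm wide. The front faces the robot's right (-y of the world), within about 25 degrees.
- canister_lid (a joint): Lid angle, rad: 0 shut and latched (rests at 0 to 0.01), 1.75 wide open, leaning 10 degrees back. A spring (0.04 to 0.16 N m) opens it once unlatched and holds it open, never half shut; it leans on whatever is in its way. To shut: push its outer face over and down. The last 15 mm at the front take 2 to 5 N there; then it clicks and holds. A firm stop lies 2 mm below shut.
- latch_button (a joint): Travel of the thumb button in m: 0 out, 0.008 fully in. It takes 1.5 N to start and 5 N to push fully in along its own direction, and springs back. The catch lets the lid go at about 0.0055. Shutting the lid also makes it move in and out by itself.
- button_face (a point): Middle of the face of the yellow thumb button (30 by 36 mm), 105 mm in front of the canister's middle, 42 mm up. z points out of the face: up and to the front, 40 degrees from vertical; it is pushed in along -z. The lid's clear lip hangs 42 mm above it and 18 mm beyond its middle, so it cannot be reached from straight above: come in along the slope, under the lip.
- lid_hinge (a point): Middle of the hinge line, at the back of the canister: 84 mm behind its middle, 86 mm up; axes as the canister's. The lid turns about y. The lid is an 8 mm plate (from 2 mm below the hinge line to 6 mm above when shut), 168 mm from the hinge forwards by 136 mm wide, with a clear see-through lip 60 mm wide that reaches on to 207 mm from the hinge.
- lid_lip (a point): Point on the lid, middle of the lip on the outer face, 2 mm from its front edge, 205 mm from the hinge line along the lid. x along the lid towards the hinge, z out of its outer face.
- canister_in (a point): Middle of the canister's inner floor (152 by 122 mm), 4 mm above the surface; axes as the canister's. The walls rise 80 mm above it.
- scoop: White plastic feeding scoop, 45 g, 121 mm long in all. Origin: middle of the underside of its round cup, z up; the handle points to -x. Cup 48 mm across at the rim, 42 mm at the foot, 46 mm high, open at the top. Handle flat, 14 mm wide (y), 7 mm thick, its middle 41.5 mm above the underside, ending 97 mm from the middle of the cup. It stands level on its cup.
- scoop_grip (a point): Point on the scoop's handle for gripping, 42 mm from the middle of the cup and 41.5 mm above the underside; axes as the scoop's.
- dish: White ceramic feeder dish, open bowl 100 mm across, 35 mm high. Origin: middle of its underside. Leave it alone. It may stand on either side of the canister, the scoop on the other.
- bottle: White plastic bottle with blue cap, 60 mm across, 150 mm high. Origin: middle of its underside. Leave it alone.
- jar: Amber glass jar with black cap, 70 mm across, 90 mm high. Origin: middle of its underside. Leave it alone.
- heater_guard: Glass heater guard tube with square black rubber ends, lying along y, 184 mm long, 56 mm high. Origin: middle of its underside. Leave it alone.
- scraper: Blue and grey glass scraper lying flat, 160 mm long, 12 mm high. Origin: on its underside near the middle. Leave it alone.
Things that resemble listed ones, but are neither listed nor needed, are in the scene too. Of the things that look like the canister, the smaller one is meant. Leave any turquoise look-alike of the scoop alone.

How it is judged (in metres and radians):
On the way, in this order (a step that is already met when the one before it is completed fails the run):
1. the thumb button is pressed (value of joint latch_button above 0.004 m).
2. the lid has popped wide open (value of joint canister_lid above 1.3 rad), for 0.2 s.
3. the scoop rests inside the open canister, let go (value of joint canister_lid above 1 rad and z of scoop_grip in the frame of canister_in below 0.07 m and x of scoop_grip in the frame of canister_in between -0.076 and 0.076 m and y of scoop_grip in the frame of canister_in between -0.061 and 0.061 m and contact force between the fingers and scoop below 0.05 N and linear speed of scoop below 0.02 m/s), for 0.2 s.
At the end, for the whole second after the job is handed in: The lid is shut and latched (below 0.025 rad, still), the thumb button is out again (below 2 mm), and the scoop lies at rest inside the canister, its grip point between the four walls and less than 70 mm above the inner floor (value of joint canister_lid below 0.025 rad and velocity of joint canister_lid between -0.05 and 0.05 rad/s and value of joint latch_button below 0.002 m and z of scoop_grip in the frame of canister_in below 0.07 m and x of scoop_grip in the frame of canister_in between -0.076 and 0.076 m and y of scoop_grip in the frame of canister_in between -0.061 and 0.061 m and linear speed of scoop below 0.02 m/s); the robot touches nothing.
It fails at once if the scoop is dropped into the canister from more than about 35 mm (it moves faster than 0.85 m/s there) (z of scoop_grip in the frame of canister_in below 0.08 m and horizontal distance between scoop_grip and canister_in below 0.08 m and linear speed of scoop above 0.85 m/s).
It fails at once if a bystander (dish, bottle, jar, heater guard, scraper) is moved by more than 25 mm (distance of any of dish, bottle, jar, heater_guard, scraper from where it was at the start of the episode above 0.025 m).
It also fails if it takes over 72 s, if anything falls off the work surface, if the arm or the gripper's body presses on something with over 40 N, if the wrist force passes 120 N, or if a joint passes its speed limit or range.

## Working session

There is one attempt and no reset: what is moved stays moved. The work goes in short steps, Python scripts to look and compute and a shell command to move; the robot and the scene stay as the last step left them, time stands still between calls to the robot, and variables do not carry over. Pictures are saved under pics/ and viewed, and the job is handed in when it is done.

```bash
ls; mkdir -p pics
python3 - <<'E'
from bench import *
import cv2,numpy as np
print(sense())
for n in ["scene","side","wrist"]:
    s=snapshot(n); cv2.imwrite(f"pics/{n}0.png",s["pixels"][:,:,::-1]); np.savez(f"{n}0.npz",**s)
    print(n,s["intrinsics"].round(1).tolist(),np.round(s["R"],3).tolist(),np.round(s["t"],1))
E
```

```text
pics
{'time': 0.0, 'joint_pos': array([-4.89306953e+00,  7.51390949e+00,  8.53297405e+01, -7.97370804e-04,
        8.72594963e+01, -4.89585418e+00]), 'qd': array([ 0.06345467,  0.0651449 ,  0.0538281 , -0.02869695, -0.15497058,
       -0.02694708]), 'joint_efforts': array([-1.90700346e-03, -5.69404185e+01, -5.00557995e+01, -2.19391650e-04,
        1.44415747e-02,  7.24149572e-05]), 'tool_pos': array([5.99773157e+02, 3.89873157e-02, 4.03652203e+02]), 'tcp_rot': array([-1.79897162e+02, -8.00951984e-03,  9.00028163e+01]), 'ft_force': array([0.28871392, 0.28505446, 0.42793694]), 'wrist_torque': array([ 0.01238895,  0.00098342, -0.00056952]), 'finger_gap': 85.54342099109776}
scene [[399.3, 0.0, 319.6], [0.0, 399.3, 196.4], [0.0, 0.0, 1.0]] [[-0.57, 0.822, 0.014], [0.47, 0.34, -0.815], [-0.674, -0.458, -0.58]] [ 245.8 -175.7 1608. ]
side [[483.8, 0.0, 318.1], [0.0, 483.8, 197.1], [0.0, 0.0, 1.0]] [[0.989, -0.15, 0.009], [-0.081, -0.585, -0.807], [0.126, 0.797, -0.59]] [-488.4  131.9 1541.6]
wrist [[342.0, 0.0, 321.4], [0.0, 342.0, 192.3], [0.0, 0.0, 1.0]] [[1.0, -0.001, -0.002], [-0.001, -0.961, 0.276], [-0.002, -0.276, -0.961]] [-599.7  -35.1  379.7]
```

View pics/scene0.png

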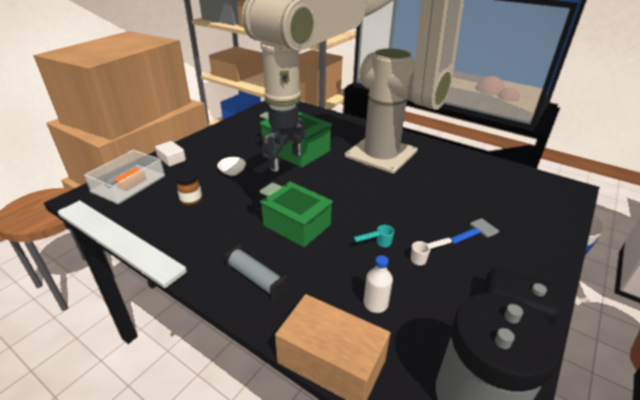

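View pics/side0.png

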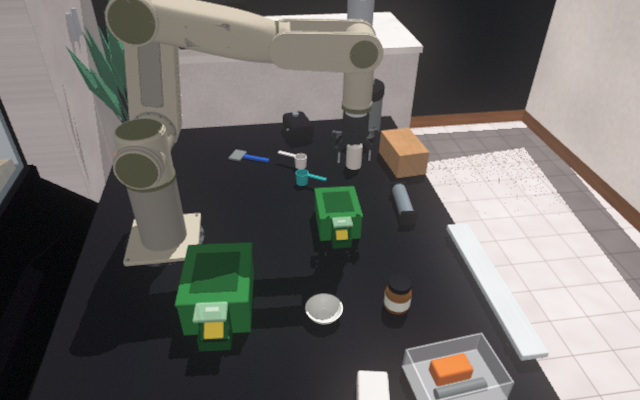

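View pics/wrist0.png

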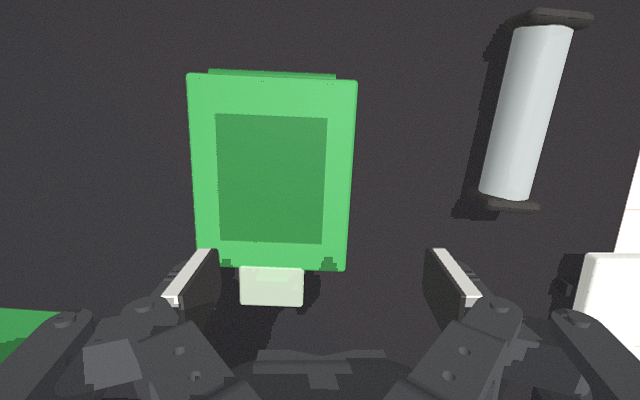

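The wrist view shows the small canister (lid at ~(190-355, 75-270), lip at (270,287)). The side view shows the white scoop's cup at (300,160), with its handle pointing left to (280,153). The turquoise one is at (302,178), and the larger canister at (215,290) isn't the one to use.

```bash
cat > h.py <<'E'
import numpy as np,cv2
def cloud(s):
    K,R,t=s["intrinsics"],s["R"],s["t"]; z=s["z_map"].astype(float)
    v,u=np.mgrid[:z.shape[0],:z.shape[1]]
    c=np.stack([(u-K[0,2])/K[0,0]*z,(v-K[1,2])/K[1,1]*z,z],-1)
    X=(c-t)@R   # R^T (c-t)
    X[z<=0]=np.nan
    return X
E
python3 - <<'E'
from h import *
d={n:dict(np.load(n+"0.npz")) for n in ["scene","side","wrist"]}
def stat(n,m,lab):
    X=cloud(d[n])[m]; X=X[~np.isnan(X[:,0])]
    print(n,lab,len(X),X.mean(0).round(1),np.percentile(X,[2,98],axis=0).round(1).tolist()); return X
for n in d:
    p=d[n]["pixels"].astype(int); X=cloud(d[n]); r,g,b=p[...,0],p[...,1],p[...,2]
    if n=="wrist":
        m=(g>r*1.3)&(g>b*1.2)&(X[...,2]>84)&(X[...,2]<100)&(np.arange(640)[None]<400)&(np.arange(640)[None]>100)&(np.arange(400)[:,None]<275)
        Q=stat(n,m,"lid"); rc=cv2.minAreaRect(Q[:,:2].astype(np.float32)); print(rc)
        cs=cv2.boxPoints(rc);print(cs, np.percentile(Q[:,2],[5,50,95]))
        m=np.zeros(r.shape,bool);m[268:304,242:301]=1
        Q=stat(n,m,"lip");print(cv2.minAreaRect(Q[:,:2].astype(np.float32)))
    if n=="side":
        m=(g>r*1.3)&(g>b*1.2)&(X[...,0]>500)
        stat(n,m,"can")
        m=(r>120)&(g>120)&(b<80)&(X[...,0]>500); stat(n,m,"yellow")
    for lab,bx in dict(scene=dict(scoop=(405,225,458,268)),side=dict(scoop=(274,148,310,170)),wrist={}).get(n,{}).items():
        m=np.zeros(r.shape,bool);m[bx[1]:bx[3],bx[0]:bx[2]]=1
        m&=(r>110)&(g>105)&(b>90)&(X[...,2]>5)&(X[...,2]<70)&(abs(b-r)<60)
        Q=stat(n,m,lab)
        H=Q[(Q[:,2]>36)];print(len(H));np.save(f"scoop_{n}.npy",Q)
    cyan=(b>1.5*r)&(g>1.5*r)&(abs(g-b)<50)&(X[...,2]<70)&(X[...,0]>400)&(X[...,2]>5)&(X[...,1]>0)
    if cyan.sum()>20: stat(n,cyan,"cyan")
    wh=(r>140)&(g>140)&(b>140)&(X[...,2]>15)&(X[...,2]<50)&(X[...,1]<-150)&(X[...,0]<900)
    if wh.sum()>20: stat(n,wh,"dish?")
E
python3 - <<'E'
import cv2
a=cv2.imread('pics/scene0.png')[190:320,330:510]
b=cv2.imread('pics/side0.png')[120:210,220:400]
cv2.imwrite('pics/c1.png',cv2.resize(a,None,fx=4,fy=4)); cv2.imwrite('pics/c2.png',cv2.resize(b,None,fx=4,fy=4))
E
```

```text
scene scoop 436 [469.6 378.3  33.5] [[404.5, 348.5, 7.3], [504.4, 419.5, 47.1]]
234
scene cyan 401 [489.9 248.3  34. ] [[451.1, 205.0, 7.7], [551.1, 278.5, 47.4]]
scene dish? 2180 [ 502.8 -849.8   33.4] [[-864.1, -1854.7, 15.7], [898.5, -330.0, 49.6]]
side can 1968 [560.4 -31.8  69.8] [[502.2, -123.7, -1.2], [622.5, 206.8, 96.1]]
side yellow 305 [ 658.7 -417.7   43. ] [[535.8, -624.6, 32.6], [756.3, -94.0, 49.9]]
side scoop 201 [466.7 369.2  33.6] [[404.5, 338.4, 8.0], [499.8, 413.9, 49.4]]
108
side cyan 232 [485.8 240.   33.7] [[451.8, 200.5, 6.3], [549.0, 276.7, 47.9]]
side dish? 2398 [ 635.9 -530.7   35.9] [[413.9, -687.7, 16.0], [899.0, -226.6, 49.8]]
wrist lid 30852 [558.8  10.2  93. ] [[494.1, -77.2, 90.4], [622.6, 84.6, 94.9]]
((557.4900512695312, 2.1830291748046875), (171.4527130126953, 136.23805236816406), 87.37718963623047)
[[485.51947  -80.33635 ]
 [621.6148   -86.570694]
 [629.46063   84.70241 ]
 [493.3653    90.93675 ]] [91.33993042 93.07724516 94.56178528]
wrist lip 2119 [ 553.1 -100.2   92.9] [[526.9, -118.4, 91.6], [579.3, -82.4, 94.2]]
((552.5191040039062, -100.4939193725586), (38.066383361816406, 55.456077575683594), 89.8482894897461)
wrist dish? 261 [ 896.3 -160.1   33. ] [[894.5, -171.3, 22.6], [899.9, -150.3, 41.0]]
```

View pics/c1.png

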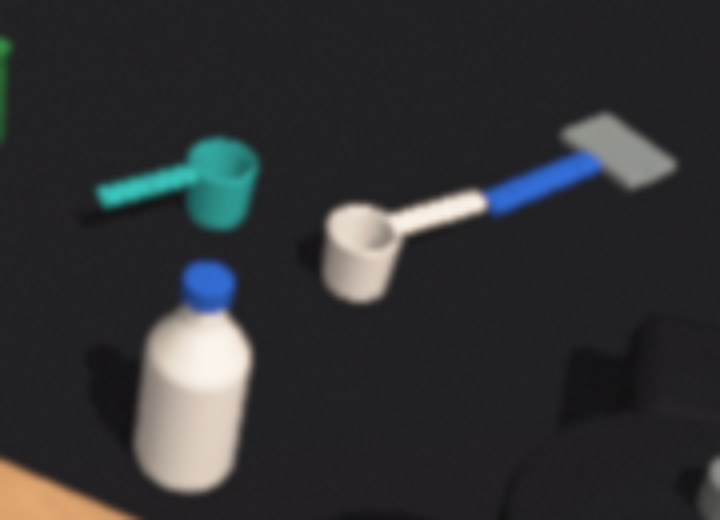

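View pics/c2.png

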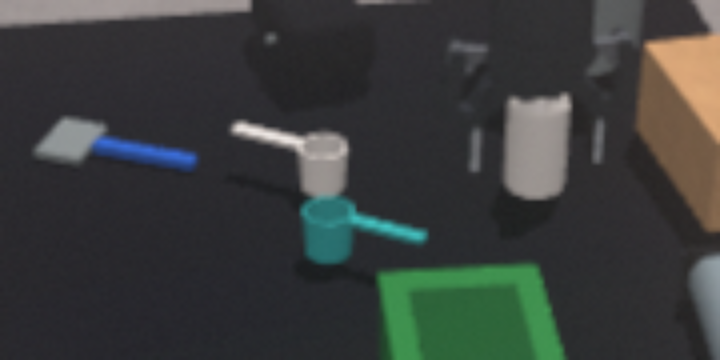

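The close-ups show the white scoop's cup at c1 (360,250), with its handle going right and ending near the scraper's blue handle at (490,200). Next I locate the bystanders and fit the scoop roughly.

Run:
```python
from h import *
d={n:dict(np.load(n+"0.npz")) for n in ["scene","side"]}
# top-down height map clusters from both cameras
for n in d:
    X=cloud(d[n]); m=(X[...,2]>6)&(X[...,2]<250)&(X[...,0]>150)&(X[...,0]<950)&(abs(X[...,1])<800)
    lab=cv2.connectedComponentsWithStats(m.astype(np.uint8),connectivity=4)
    for i in range(1,lab[0]):
        if lab[2][i][4]>60:
            Q=X[lab[1]==i]; print(n,lab[2][i][:4],np.percentile(Q,[2,98],axis=0).round().tolist())
for n in d:
    Q=np.load(f"scoop_{n}.npy"); H=Q[(Q[:,2]>36)]
    # handle = far from cup
    print(n,H[:,:2].min(0),H[:,:2].max(0))
    for lo in [(404,440)]:
        S=H[(H[:,0]<440)]; print(len(S),S.mean(0)); print(cv2.fitLine(S[:,:2].astype(np.float32),cv2.DIST_HUBER,0,.01,.01).ravel())
    B=H[H[:,0]>455]; print(cv2.minEnclosingCircle(B[:,:2].astype(np.float32)),B.mean(0))
```

```text
scene [260 112  12  24] [[183.0, -447.0, 74.0], [267.0, -347.0, 122.0]]
scene [278 121  48  46] [[153.0, -294.0, 8.0], [277.0, -174.0, 124.0]]
scene [155 141  30  24] [[492.0, -683.0, 8.0], [563.0, -583.0, 52.0]]
scene [ 84 150  80  53] [[623.0, -693.0, 9.0], [825.0, -540.0, 69.0]]
scene [218 158  27  17] [[408.0, -424.0, 8.0], [499.0, -332.0, 36.0]]
scene [176 172  25  32] [[633.0, -390.0, 8.0], [691.0, -333.0, 91.0]]
scene [260 182  72  63] [[497.0, -105.0, 10.0], [626.0, 85.0, 95.0]]
scene [ 64 201 122  83] [[899.0, -583.0, 30.0], [949.0, -99.0, 42.0]]
scene [411 219  88  45] [[218.0, 350.0, 7.0], [504.0, 509.0, 47.0]]
scene [354 225  40  21] [[451.0, 205.0, 8.0], [551.0, 278.0, 47.0]]
scene [224 244  64  58] [[775.0, -36.0, 11.0], [831.0, 142.0, 55.0]]
scene [364 256  28  56] [[678.0, 322.0, 10.0], [717.0, 374.0, 150.0]]
scene [436 269 125 131] [[476.0, 547.0, 53.0], [863.0, 699.0, 239.0]]
scene [275 295 115 105] [[823.0, 250.0, 13.0], [948.0, 443.0, 102.0]]
side [369  78  16  55] [[792.0, 533.0, 42.0], [855.0, 636.0, 222.0]]
side [283 112  31  30] [[444.0, 541.0, 14.0], [554.0, 
[... 652 characters left out ...]
[[408.0, -428.0, 8.0], [496.0, -336.0, 37.0]]
side [403 333 112  67] [[616.0, -692.0, 8.0], [820.0, -549.0, 71.0]]
side [357 371  33  29] [[486.0, -664.0, 31.0], [556.0, -595.0, 53.0]]
scene [400.303325   345.70186411] [507.12428244 424.84826905]
69 [420.980681   409.32058622  43.95878582]
[  0.8089814  -0.5878342 420.49854   410.90955  ]
((477.28326416015625, 372.88739013671875), 30.4804630279541) [479.3472497  370.22044028  42.51241928]
side [397.11042038 337.14062306] [501.94959369 418.77382551]
33 [418.67751465 401.73899727  43.502766  ]
[  0.7946066   -0.60712457 420.53815    400.9038    ]
((481.72540283203125, 364.4912109375), 28.72690200805664) [478.25877938 364.05472431  41.96401297]
```

```bash
python3 -m jog '[{"tx":-0.27,"ty":-0.1,"tz":0.1,"ay":0.15,"hand":0},{"tx":-0.54,"ty":-0.2,"tz":0.2,"ay":0.3,"hand":0},{"tx":-0.8,"ty":-0.3,"tz":0.3,"ay":0.45,"hand":0},{"tx":-0.95,"ty":-0.3,"tz":0.3,"ay":0.6,"hand":0},{"tx":-1,"ty":-0.3,"tz":0.3,"ay":0.75,"hand":0}]' 20
```

```text
invalid input at $[0]: expected keys tx, ty, tz, ax, ay, az, hand
```

```bash
python3 -m jog '[{"tx":-0.25,"ty":-0.1,"tz":0.1,"ax":0,"ay":0.15,"az":0,"hand":0},{"tx":-0.5,"ty":-0.2,"tz":0.2,"ax":0,"ay":0.3,"az":0,"hand":0},{"tx":-0.75,"ty":-0.3,"tz":0.3,"ax":0,"ay":0.45,"az":0,"hand":0},{"tx":-1,"ty":-0.3,"tz":0.3,"ax":0,"ay":0.6,"az":0,"hand":0},{"tx":-1,"ty":-0.3,"tz":0.3,"ax":0,"ay":0.75,"az":0,"hand":0}]' 20
```

```text
time: 0.57
tool_pos: [553.2, -155.7, 358.1]
tcp_rot: [-180.0, -34.0, 89.7]
ft_force: [-0.1, -0.2, 0.3]
finger_gap: 25.8
```

```bash
python3 -m jog '[{"tx":-0.25,"ty":0,"tz":0.04,"ax":0,"ay":0.15,"az":0,"hand":0},{"tx":-0.5,"ty":0,"tz":0.08,"ax":0,"ay":0.25,"az":0,"hand":0},{"tx":-0.75,"ty":0,"tz":0.12,"ax":0,"ay":0.25,"az":0,"hand":0},{"tx":-1,"ty":0,"tz":0.15,"ax":0,"ay":0.25,"az":0,"hand":0},{"tx":-1,"ty":0,"tz":0.15,"ax":0,"ay":0.25,"az":0,"hand":0}]' 20
python3 - <<'E'
from bench import *
import numpy as np
from scipy.spatial.transform import Rotation as R
s=sense();Rm=R.from_euler('xyz',s['tcp_rot'],degrees=True).as_matrix()
print(s['tool_pos'],Rm.round(3).tolist(), s['finger_gap'])
tgt=np.array([552.5,-284.9,218.4]); print((tgt-s['tool_pos'])@Rm/150)
E
```

```text
time: 0.98
tool_pos: [552.3, -265.8, 249.4]
tcp_rot: [-179.3, -45.2, 89.2]
ft_force: [-0.9, 0.1, -1.8]
finger_gap: -0.0
[ 552.34461841 -265.76528878  249.39609638] [[0.01, 1.0, -0.003], [0.704, -0.005, 0.71], [0.71, -0.009, -0.704]] -0.03458043683142743
[-0.2365287   0.00352677  0.05491747]
```

```bash
python3 -m jog '[{"tx":-0.24,"ty":0,"tz":0.05,"ax":0,"ay":0,"az":0,"hand":0},{"tx":-0.24,"ty":0,"tz":0.25,"ax":0,"ay":0,"az":0,"hand":0},{"tx":-0.24,"ty":0,"tz":0.35,"ax":0,"ay":0,"az":0,"hand":0},{"tx":-0.24,"ty":0,"tz":0.35,"ax":0,"ay":0,"az":0,"hand":0}]' 20
cat > m.py <<'E'
import sys
from bench import *
import numpy as np
from scipy.spatial.transform import Rotation as R
s=sense();Rm=R.from_euler('xyz',s['tcp_rot'],degrees=True).as_matrix()
print(s['tool_pos'].round(1),Rm.round(3).tolist(),s['finger_gap'],s['ft_force'].round(1),s['joint_pos'].round(0))
tgt=np.array(eval(sys.argv[1]),float)
if len(sys.argv)>2: tgt=tgt-Rm[:,2]*float(sys.argv[2])
print('tool shift/150',((tgt-s['tool_pos'])@Rm/150).round(3))
E
python3 m.py '[552.5,-106,39.5]' 173
python3 - <<'E'
from bench import *
import cv2
for n in ["side","wrist","scene"]:
    s=snapshot(n);im=s["pixels"][:,:,::-1]
    if n=="side": im=cv2.resize(im[150:290,250:430],None,fx=4,fy=4)
    cv2.imwrite(f"pics/{n}1.png",im)
E
```

```text
time: 1.32
tool_pos: [553.9, -247.4, 191.7]
tcp_rot: [-179.6, -45.3, 89.8]
ft_force: [-1.5, 1.0, -0.1]
finger_gap: 0.1
[ 553.9 -247.4  191.7] [[0.003, 1.0, -0.005], [0.704, 0.002, 0.71], [0.71, -0.005, -0.704]] 0.07771641473313204 [-1.5  1.  -0.1] [-39.  33.  83.  33.  95. -45.]
tool shift/150 [-0.057 -0.002  0.231]
```

View pics/side1.png

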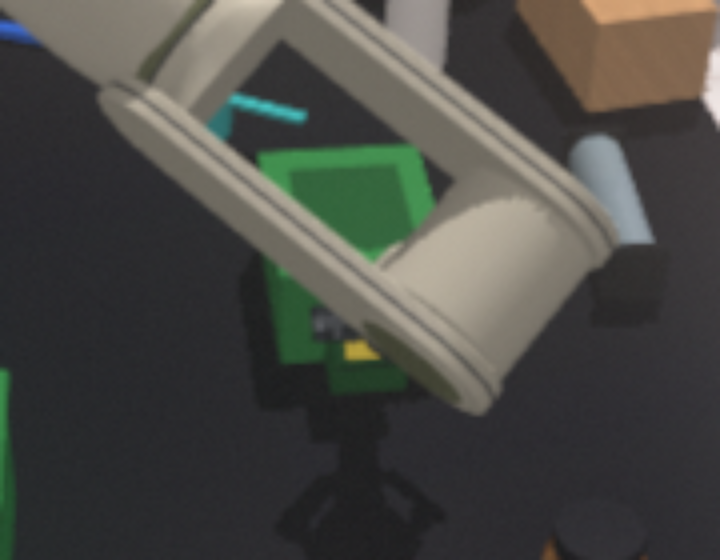

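View pics/wrist1.png

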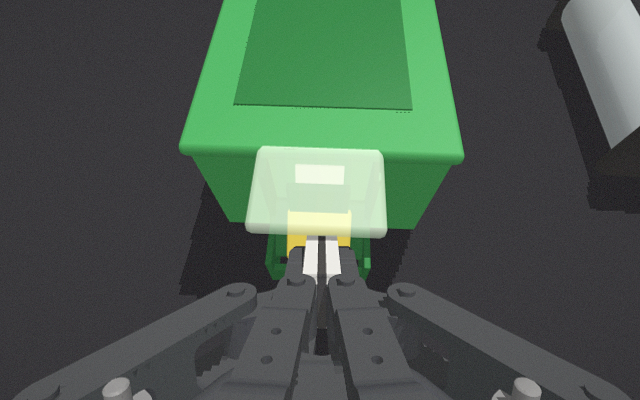

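The wrist view shows the shut fingertips (320,255) centred over the yellow button (290-350, 212-250) and below the clear lip. I'll go in and press.

```bash
python3 -m jog '[{"tx":-0.055,"ty":0,"tz":0.0,"ax":0,"ay":0,"az":0,"hand":0},{"tx":-0.055,"ty":0,"tz":0.12,"ax":0,"ay":0,"az":0,"hand":0},{"tx":-0.055,"ty":0,"tz":0.2,"ax":0,"ay":0,"az":0,"hand":0},{"tx":-0.055,"ty":0,"tz":0.2,"ax":0,"ay":0,"az":0,"hand":0}]' 20
python3 m.py '[552.5,-106,39.5]' 173
python3 -m jog '[{"tx":0,"ty":0,"tz":0.04,"ax":0,"ay":0,"az":0,"hand":0},{"tx":0,"ty":0,"tz":0.06,"ax":0,"ay":0,"az":0,"hand":0},{"tx":0,"ty":0,"tz":0.07,"ax":0,"ay":0,"az":0,"hand":0}]' 20
python3 m.py '[552.5,-106,39.5]' 173
```

```text
time: 1.8
tool_pos: [554.5, -233.9, 166.8]
tcp_rot: [-179.9, -45.1, 90.0]
ft_force: [-0.6, -0.2, -1.2]
finger_gap: -0.2
[ 554.5 -233.9  166.8] [[0.0, 1.0, -0.002], [0.706, 0.001, 0.708], [0.708, -0.002, -0.706]] -0.1898737963550931 [-0.6 -0.2 -1.2] [-38.  35.  84.  34.  93. -46.]
tool shift/150 [ 0.001 -0.011  0.049]
time: 2.05
tool_pos: [555.3, -228.0, 161.0]
tcp_rot: [179.9, -44.9, 90.0]
ft_force: [0.3, -2.8, 1.7]
finger_gap: -0.0
[ 555.3 -228.   161. ] [[-0.0, 1.0, 0.001], [0.708, -0.0, 0.706], [0.706, 0.001, -0.708]] -0.008736666576305027 [ 0.3 -2.8  1.7] [-38.  35.  85.  34.  92. -46.]
tool shift/150 [ 0.003 -0.02  -0.005]
```

Contact. I'll press about 6 mm more.

```bash
python3 -m jog '[{"tx":0,"ty":0,"tz":0.025,"ax":0,"ay":0,"az":0,"hand":0},{"tx":0,"ty":0,"tz":0.04,"ax":0,"ay":0,"az":0,"hand":0},{"tx":0,"ty":0,"tz":0.04,"ax":0,"ay":0,"az":0,"hand":0}]' 20
python3 - <<'E'
from bench import *
import cv2
for n in ["wrist"]:
    s=snapshot(n);im=s["pixels"][:,:,::-1]
    cv2.imwrite(f"pics/{n}2.png",im)
E
```

```text
time: 2.3
tool_pos: [555.4, -224.7, 157.5]
tcp_rot: [179.9, -44.9, 90.1]
ft_force: [-1.2, -6.3, 4.0]
finger_gap: 0.0
```

View pics/wrist2.png

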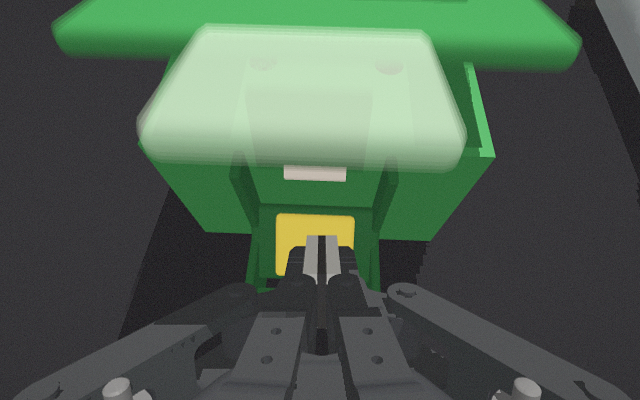

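The lid has let go and is swinging up, with the lip at (300,100). I'll back off along the slope.

```bash
python3 -m jog '[{"tx":0,"ty":0,"tz":-0.1,"ax":0,"ay":0,"az":0,"hand":0},{"tx":0,"ty":0,"tz":-0.3,"ax":0,"ay":0,"az":0,"hand":0},{"tx":0,"ty":0,"tz":-0.57,"ax":0,"ay":0,"az":0,"hand":0},{"tx":0,"ty":0,"tz":-0.85,"ax":0,"ay":0,"az":0,"hand":0.3},{"tx":0,"ty":0,"tz":-1,"ax":0,"ay":0,"az":0,"hand":0.6}]' 20
python3 - <<'E'
from bench import *
import cv2
for n in ["side"]:
    s=snapshot(n);im=s["pixels"][:,:,::-1]
    cv2.imwrite(f"pics/{n}3.png",im)
E
python3 m.py '[450,386,250]'
```

```text
time: 2.77
tool_pos: [555.0, -332.8, 267.0]
tcp_rot: [179.8, -44.8, 90.1]
ft_force: [0.6, -0.2, 1.0]
finger_gap: 23.3
[ 555.3 -335.3  269.9] [[-0.003, 1.0, 0.007], [0.712, -0.003, 0.703], [0.703, 0.006, -0.712]] 30.945291270632854 [-0.4 -0.9  3.2] [-44.  35.  72.  32. 105. -45.]
tool shift/150 [ 3.33  -0.716  3.468]
```

View pics/side3.png

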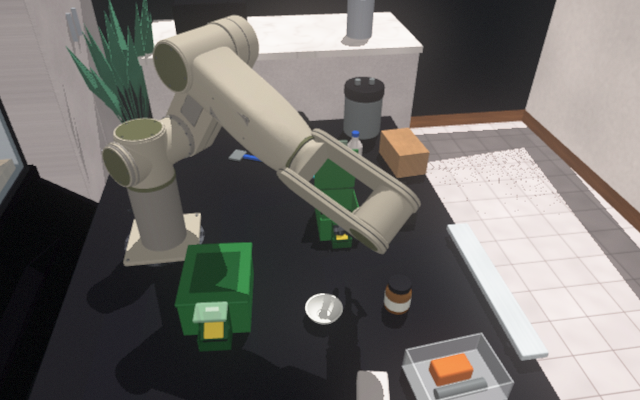

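The lid stands wide open in the side view, at (335,165). Now over to the scoop.

```bash
python3 -m jog '[{"tx":0.2,"ty":-0.12,"tz":-0.06,"ax":0,"ay":-0.15,"az":0,"hand":0.6},{"tx":0.4,"ty":-0.26,"tz":-0.12,"ax":0,"ay":-0.3,"az":0,"hand":0.6},{"tx":0.6,"ty":-0.4,"tz":-0.18,"ax":0,"ay":-0.45,"az":0,"hand":0.6},{"tx":0.8,"ty":-0.54,"tz":-0.24,"ax":0,"ay":-0.6,"az":0,"hand":0.6},{"tx":1,"ty":-0.67,"tz":-0.3,"ax":0,"ay":-0.75,"az":0,"hand":0.6}]' 20
python3 m.py '[450,-120,480]'
```

```text
time: 3.23
tool_pos: [453.1, -254.9, 401.5]
tcp_rot: [-180.0, -11.0, 89.9]
ft_force: [0.1, 0.1, 0.9]
finger_gap: 51.0
[ 453.1 -254.9  401.5] [[0.001, 1.0, 0.0], [0.982, -0.001, 0.19], [0.19, -0.0, -0.982]] 50.97509683258576 [0.1 0.1 0.9] [-38.  -2.  96.   9.  93. -38.]
tool shift/150 [ 0.983 -0.022 -0.343]
```

```bash
python3 -m jog '[{"tx":0.22,"ty":0,"tz":-0.1,"ax":0,"ay":-0.12,"az":0,"hand":0.6},{"tx":0.45,"ty":0,"tz":-0.22,"ax":0,"ay":-0.25,"az":0,"hand":0.6},{"tx":0.7,"ty":0,"tz":-0.32,"ax":0,"ay":-0.25,"az":0,"hand":0.6},{"tx":0.95,"ty":0,"tz":-0.35,"ax":0,"ay":-0.25,"az":0,"hand":0.6},{"tx":1,"ty":0,"tz":-0.35,"ax":0,"ay":-0.25,"az":0,"hand":0.6}]' 20
python3 -m jog '[{"tx":0.25,"ty":0,"tz":0,"ax":0,"ay":0,"az":0,"hand":0.6},{"tx":0.5,"ty":0,"tz":0,"ax":0,"ay":0,"az":0,"hand":0.6},{"tx":0.75,"ty":0,"tz":0,"ax":0,"ay":0,"az":0,"hand":0.6},{"tx":1,"ty":0,"tz":0,"ax":0,"ay":0,"az":0,"hand":0.6}]' 20
python3 -m jog '[{"tx":0.25,"ty":0,"tz":0,"ax":0,"ay":0,"az":0.15,"hand":0.6},{"tx":0.5,"ty":0,"tz":0,"ax":0,"ay":0,"az":0.3,"hand":0.6},{"tx":0.75,"ty":0,"tz":0,"ax":0,"ay":0,"az":0.45,"hand":0.6},{"tx":1,"ty":0,"tz":0,"ax":0,"ay":0,"az":0.6,"hand":0.6}]' 20
python3 m.py '[450,380,400]'
```

```text
time: 3.65
tool_pos: [454.2, -114.4, 485.4]
tcp_rot: [179.7, 0.0, 90.2]
ft_force: [0.1, 0.4, -0.0]
finger_gap: 51.3
time: 3.98
tool_pos: [453.9, 32.8, 481.0]
tcp_rot: [-180.0, -0.0, 89.9]
ft_force: [0.5, -0.1, -0.7]
finger_gap: 51.6
time: 4.32
tool_pos: [454.3, 174.3, 480.9]
tcp_rot: [-180.0, 0.0, 64.9]
ft_force: [0.8, -0.9, -0.2]
finger_gap: 51.3
[454.3 174.3 480.9] [[0.424, 0.906, -0.001], [0.906, -0.424, -0.0], [-0.001, -0.001, -1.0]] 51.311487387293994 [ 0.8 -0.9 -0.2] [ 15. -11.  96.  -0.  96.  40.]
tool shift/150 [ 1.23  -0.606  0.539]
```

I turned the wrong way: the jaw yaw needs about 143°. I'll turn back while moving over.

```bash
python3 -m jog '[{"tx":0.22,"ty":-0.1,"tz":0,"ax":0,"ay":0,"az":-0.15,"hand":0.6},{"tx":0.45,"ty":-0.21,"tz":0,"ax":0,"ay":0,"az":-0.3,"hand":0.6},{"tx":0.68,"ty":-0.32,"tz":0,"ax":0,"ay":0,"az":-0.45,"hand":0.6},{"tx":0.9,"ty":-0.43,"tz":0.1,"ax":0,"ay":0,"az":-0.6,"hand":0.6},{"tx":1,"ty":-0.48,"tz":0.2,"ax":0,"ay":0,"az":-0.75,"hand":0.6}]' 20
python3 -m jog '[{"tx":0.05,"ty":0.1,"tz":0.2,"ax":0,"ay":0,"az":-0.15,"hand":0.6},{"tx":0.07,"ty":0.15,"tz":0.4,"ax":0,"ay":0,"az":-0.3,"hand":0.6},{"tx":0.07,"ty":0.15,"tz":0.5,"ax":0,"ay":0,"az":-0.45,"hand":0.6},{"tx":0.07,"ty":0.15,"tz":0.5,"ax":0,"ay":0,"az":-0.6,"hand":0.6},{"tx":0.07,"ty":0.15,"tz":0.5,"ax":0,"ay":0,"az":-0.75,"hand":0.6}]' 20
python3 m.py '[447,388,41.5]' 155
python3 - <<'E'
from bench import *
import cv2,numpy as np
s=snapshot("wrist");np.savez("w4.npz",**s);cv2.imwrite(f"pics/wrist4.png",s["pixels"][:,:,::-1])
E
```

```text
time: 4.73
tool_pos: [451.5, 342.8, 451.3]
tcp_rot: [180.0, -0.1, 99.5]
ft_force: [1.1, -0.2, -0.5]
finger_gap: 51.3
time: 5.15
tool_pos: [472.3, 352.6, 373.1]
tcp_rot: [-179.7, -0.1, 133.1]
ft_force: [-0.2, 0.3, 0.0]
finger_gap: 51.2
[472.3 352.6 373.1] [[-0.683, 0.73, -0.005], [0.73, 0.683, -0.003], [0.001, -0.006, -1.0]] 51.208281852104186 [-0.2  0.3  0. ] [ 32.   7.  89.   0.  84. -11.]
tool shift/150 [0.285 0.05  1.177]
```

View pics/wrist4.png

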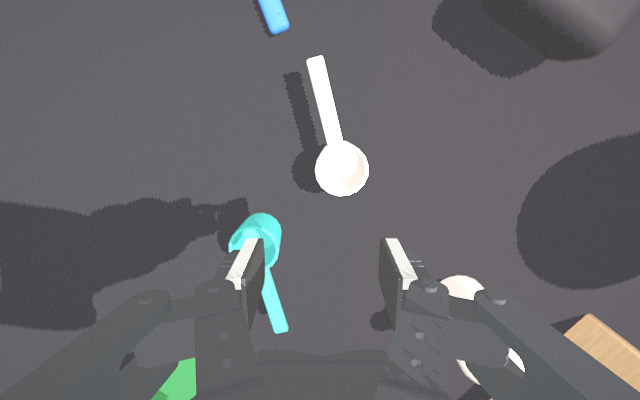

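The wrist view shows the white cup at (342,168) with its handle reaching (316,60). The scraper's blue end at (273,15) is well clear.

Run:
```python
from h import *
s=dict(np.load("w4.npz")); p=s["pixels"].astype(int); X=cloud(s)
m=np.zeros((400,640),bool); m[40:205,295:380]=1
m&=(p.min(2)>150)&(X[...,2]>30)&(X[...,2]<60)
v,u=np.nonzero(m); Q=X[m]; print(len(Q),np.median(Q,0))
H=Q[v<130]; l=cv2.fitLine(H[:,:2].astype(np.float32),cv2.DIST_HUBER,0,.01,.01).ravel();print("handle",l,np.degrees(np.arctan2(l[1],l[0])),np.median(H[:,2]), len(H))
C=Q[(v>150)]; print("cup",cv2.minEnclosingCircle(C[:,:2].astype(np.float32)),np.percentile(C[:,2],[50,95]))
d=l[:2]*np.sign(l[1]); al=(Q[:,:2]-l[2:])@d; e=np.percentile(al,99.8); b=np.percentile(al,.2)
print("end",l[2:]+e*d,"far rim",l[2:]+b*d,e-b); 
for name,gp in (("from end",l[2:]+(e-55)*d),("from rim",l[2:]+(b+66)*d)): print(name,gp)
```

```text
2355 [447.72598376 389.84507449  45.3808269 ]
handle [  0.84500027  -0.5347659  424.4494     404.43793   ] -32.328033 45.34485416176233 1234
cup ((481.0430908203125, 367.55352783203125), 23.688291549682617) [45.33766304 47.2382749 ]
end [399.90680882 419.96992451] far rim [500.62881016 356.22711434] 119.19759705487947
from end [446.3818235  390.55780005]
from rim [444.85879253 391.52166369]
```

```bash
python3 m.py '[445.6,391,41.5]' 155
python3 -m jog '[{"tx":0.15,"ty":0.03,"tz":0.1,"ax":0,"ay":0,"az":-0.12,"hand":0.55},{"tx":0.3,"ty":0.05,"tz":0.3,"ax":0,"ay":0,"az":-0.24,"hand":0.55},{"tx":0.31,"ty":0.05,"tz":0.5,"ax":0,"ay":0,"az":-0.325,"hand":0.55},{"tx":0.31,"ty":0.05,"tz":0.7,"ax":0,"ay":0,"az":-0.325,"hand":0.55},{"tx":0.31,"ty":0.05,"tz":0.7,"ax":0,"ay":0,"az":-0.325,"hand":0.55}]' 20
python3 m.py '[445.6,391,41.5]' 155
python3 - <<'E'
from bench import *
import cv2,numpy as np
s=snapshot("wrist");np.savez("w5.npz",**s);cv2.imwrite(f"pics/wrist5.png",s["pixels"][:,:,::-1])
E
```

```text
[472.6 352.7 374.3] [[-0.689, 0.724, -0.003], [0.724, 0.689, -0.002], [0.001, -0.004, -1.0]] 51.13851857880545 [ 0.7 -0.3  0.5] [ 32.   7.  89.  -0.  84. -12.]
tool shift/150 [0.307 0.054 1.186]
time: 5.62
tool_pos: [444.1, 390.8, 263.9]
tcp_rot: [-179.4, -0.2, 147.3]
ft_force: [-1.6, -0.3, -1.4]
finger_gap: 47.1
[444.1 390.8 263.9] [[-0.841, 0.541, -0.009], [0.541, 0.841, -0.007], [0.004, -0.011, -1.0]] 47.05904213884023 [-1.6 -0.3 -1.4] [ 36.  13.  95.  -0.  73. -21.]
tool shift/150 [-0.014  0.022  0.449]
```

View pics/wrist5.png

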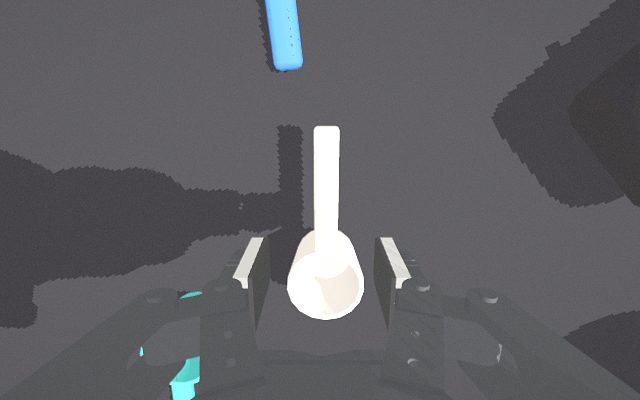

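The handle (327,130-240) is aligned between the pads. I'll go down and grip.

```bash
python3 -m jog '[{"tx":0,"ty":0.015,"tz":0.15,"ax":0,"ay":0,"az":0,"hand":0.55},{"tx":0,"ty":0.015,"tz":0.3,"ax":0,"ay":0,"az":0,"hand":0.5},{"tx":0,"ty":0.015,"tz":0.44,"ax":0,"ay":0,"az":0,"hand":0.45},{"tx":0,"ty":0.015,"tz":0.44,"ax":0,"ay":0,"az":0,"hand":0.4}]' 25
python3 m.py '[445.6,391,41.5]' 155
python3 - <<'E'
from bench import *
import cv2,numpy as np
s=snapshot("wrist");cv2.imwrite(f"pics/wrist6.png",s["pixels"][:,:,::-1])
E
```

```text
time: 6.0
tool_pos: [447.4, 393.3, 203.1]
tcp_rot: [-179.8, -0.1, 147.2]
ft_force: [-1.0, -0.7, -0.2]
finger_gap: 34.0
[447.4 393.3 203.1] [[-0.841, 0.541, -0.003], [0.541, 0.841, -0.003], [0.001, -0.004, -1.0]] 33.99314310338625 [-1.  -0.7 -0.2] [ 36.  17.  96.  -0.  67. -21.]
tool shift/150 [ 0.    -0.015  0.044]
```

View pics/wrist6.png

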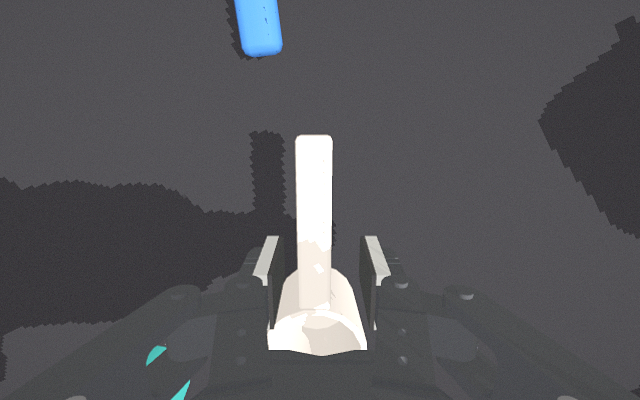

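```bash
python3 -m jog '[{"tx":0,"ty":-0.015,"tz":0.035,"ax":0,"ay":0,"az":0,"hand":0.4},{"tx":0,"ty":-0.015,"tz":0.035,"ax":0,"ay":0,"az":0,"hand":0.2},{"tx":0,"ty":-0.015,"tz":0.035,"ax":0,"ay":0,"az":0,"hand":0},{"tx":0,"ty":-0.015,"tz":0.035,"ax":0,"ay":0,"az":0,"hand":0},{"tx":0,"ty":-0.015,"tz":0.035,"ax":0,"ay":0,"az":0,"hand":0}]' 30
python3 -m jog '[{"tx":0,"ty":0,"tz":0,"ax":0,"ay":0,"az":0,"hand":0},{"tx":0,"ty":0,"tz":-0.05,"ax":0,"ay":0,"az":0,"hand":0},{"tx":0,"ty":0,"tz":-0.2,"ax":0,"ay":0,"az":0,"hand":0},{"tx":0,"ty":0,"tz":-0.4,"ax":0,"ay":0,"az":0,"hand":0}]' 30
python3 m.py '[445.6,391,41.5]' 155
python3 - <<'E'
from bench import *
import cv2,numpy as np
s=snapshot("wrist");cv2.imwrite(f"pics/wrist7.png",s["pixels"][:,:,::-1]);np.savez("w7.npz",**s)
s=snapshot("side");cv2.imwrite(f"pics/side7.png",s["pixels"][:,:,::-1]);np.savez("s7.npz",**s)
E
```

```text
time: 6.47
tool_pos: [447.3, 392.9, 201.7]
tcp_rot: [179.9, 0.0, 147.4]
ft_force: [-1.5, 0.6, 7.2]
finger_gap: 13.1
time: 6.8
tool_pos: [445.4, 391.5, 257.8]
tcp_rot: [-179.7, -0.1, 147.4]
ft_force: [0.3, -0.1, -1.3]
finger_gap: 12.8
[445.4 391.5 257.8] [[-0.842, 0.539, -0.005], [0.539, 0.842, -0.004], [0.002, -0.006, -1.0]] 12.814688670162926 [ 0.3 -0.1 -1.3] [ 36.  13.  95.  -0.  72. -21.]
tool shift/150 [-0.006  0.006  0.409]
```

View pics/wrist7.png

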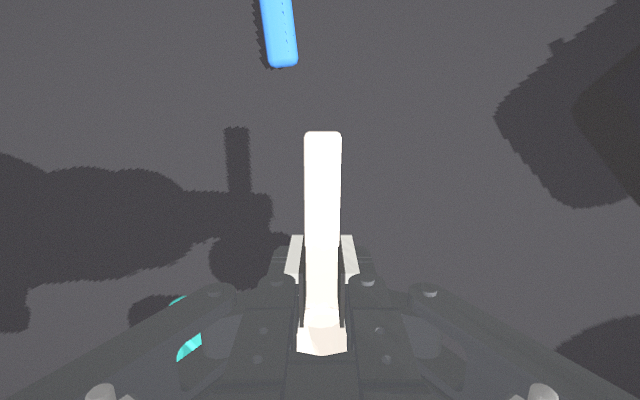

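View pics/side7.png

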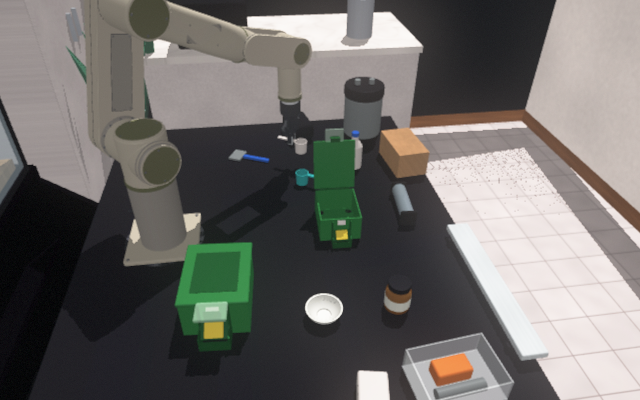

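The scoop is held level, with its handle at (322,130-240) between the pads, and the side view shows it off the table. I check the tilt and how it sits in the hand, then lift.

```bash
python3 - <<'E'
from h import *
s=dict(np.load("w7.npz")); p=s["pixels"].astype(int); X=cloud(s)
m=np.zeros((400,640),bool); m[135:228,308:338]=1
Q=X[m&(p.min(2)>150)]; c=Q.mean(0)
d=np.array([-.842,.539]); al=(Q[:,:2]-[445.4,391.5])@d
print(np.polyfit(al,Q[:,2],1),al.min(),al.max())
E
python3 -m jog '[{"tx":-0.05,"ty":0,"tz":-0.2,"ax":0,"ay":0,"az":0,"hand":0},{"tx":-0.1,"ty":0,"tz":-0.45,"ax":0,"ay":0,"az":0,"hand":0},{"tx":-0.1,"ty":0,"tz":-0.7,"ax":0,"ay":0,"az":0,"hand":0},{"tx":-0.1,"ty":0,"tz":-0.95,"ax":0,"ay":0,"az":0,"hand":0},{"tx":-0.1,"ty":0,"tz":-1,"ax":0,"ay":0,"az":0,"hand":0}]' 30
python3 -m jog '[{"tx":-0.05,"ty":0,"tz":-0.2,"ax":0,"ay":0,"az":0.12,"hand":0},{"tx":-0.1,"ty":0,"tz":-0.4,"ax":0,"ay":0,"az":0.25,"hand":0},{"tx":-0.2,"ty":0,"tz":-0.6,"ax":0,"ay":0,"az":0.38,"hand":0},{"tx":-0.3,"ty":0,"tz":-0.75,"ax":0,"ay":0,"az":0.51,"hand":0},{"tx":-0.4,"ty":0,"tz":-0.8,"ax":0,"ay":0,"az":0.64,"hand":0}]' 30
python3 m.py '[557.5,7.7,530]'
```

```text
** On entry to DLASCL parameter number  4 had an illegal value
 ** On entry to DLASCL parameter number  4 had an illegal value
 ** On entry to DLASCL parameter number  4 had an illegal value
 ** On entry to DLASCL parameter number  4 had an illegal value
 ** On entry to DLASCL parameter number  5 had an illegal value
 ** On entry to DLASCL parameter number  4 had an illegal value
time: 7.32
tool_pos: [460.3, 384.9, 418.5]
tcp_rot: [179.4, 0.2, 147.4]
ft_force: [1.6, 0.6, 0.9]
finger_gap: 13.2
time: 7.73
tool_pos: [510.1, 351.7, 535.3]
tcp_rot: [179.6, -0.0, 118.3]
ft_force: [1.1, 0.3, -0.7]
finger_gap: 13.2
[510.1 351.7 535.3] [[-0.474, 0.88, 0.006], [0.88, 0.474, 0.003], [0.0, 0.007, -1.0]] 13.188378478433368 [ 1.1  0.3 -0.7] [ 30.  10.  70.  -0. 101.   2.]
tool shift/150 [-2.169 -0.81   0.029]Traceback (most recent call last):
  File "<stdin>", line 6, in <module>
    c, resids, rank, s = lstsq(lhs, rhs, rcond)
                         ~~~~~^^^^^^^^^^^^^^^^^
    x, resids, rank, s = _umath_linalg.lstsq(a, b, rcond,
                         ~~~~~~~~~~~~~~~~~~~^^^^^^^^^^^^^
                                             signature=signature)
                                             ^^^^^^^^^^^^^^^^^^^^
    raise LinAlgError("SVD did not converge in Linear Least Squares")
numpy.linalg.LinAlgError: SVD did not converge in Linear Least Squares
```

```bash
python3 -m jog '[{"tx":-0.2,"ty":-0.07,"tz":0,"ax":0,"ay":0,"az":0.14,"hand":0},{"tx":-0.4,"ty":-0.15,"tz":0,"ax":0,"ay":0,"az":0.28,"hand":0},{"tx":-0.6,"ty":-0.23,"tz":0,"ax":0,"ay":0,"az":0.42,"hand":0},{"tx":-0.8,"ty":-0.3,"tz":0,"ax":0,"ay":0,"az":0.56,"hand":0},{"tx":-1,"ty":-0.37,"tz":0,"ax":0,"ay":0,"az":0.69,"hand":0}]' 30
python3 m.py '[557.5,7.7,530]'
```

```text
time: 8.15
tool_pos: [532.7, 192.3, 529.8]
tcp_rot: [-180.0, 0.0, 87.2]
ft_force: [0.3, -0.2, -0.6]
finger_gap: 13.2
[532.7 192.3 529.8] [[0.048, 0.999, -0.0], [0.999, -0.048, -0.0], [-0.0, -0.0, -1.0]] 13.211214044439295 [ 0.3 -0.2 -0.6] [ 15.   1.  79.  -0. 100.  17.]
tool shift/150 [-1.221e+00  2.250e-01 -1.000e-03]
```

```bash
python3 -m jog '[{"tx":-0.2,"ty":0.04,"tz":0,"ax":0,"ay":0,"az":0,"hand":0},{"tx":-0.4,"ty":0.08,"tz":0,"ax":0,"ay":0,"az":0,"hand":0},{"tx":-0.6,"ty":0.13,"tz":0,"ax":0,"ay":0,"az":0,"hand":0},{"tx":-0.8,"ty":0.18,"tz":0,"ax":0,"ay":0,"az":0,"hand":0},{"tx":-1,"ty":0.22,"tz":0,"ax":0,"ay":0,"az":0,"hand":0}]' 30
python3 -m jog '[{"tx":-0.15,"ty":0,"tz":0,"ax":0,"ay":0,"az":0,"hand":0},{"tx":-0.22,"ty":0,"tz":0,"ax":0,"ay":0,"az":0,"hand":0},{"tx":-0.22,"ty":0,"tz":0.1,"ax":0,"ay":0,"az":0,"hand":0},{"tx":-0.22,"ty":0,"tz":0.1,"ax":0,"ay":0,"az":0,"hand":0},{"tx":-0.22,"ty":0,"tz":0.1,"ax":0,"ay":0,"az":0,"hand":0}]' 30
python3 m.py '[557.7,7.7,530]'
python3 - <<'E'
from bench import *
import cv2,numpy as np
for n in ["wrist","side","scene"]:
    s=snapshot(n);cv2.imwrite(f"pics/{n}8.png",s["pixels"][:,:,::-1]);np.savez(n+"8.npz",**s)
E
```

```text
time: 8.57
tool_pos: [559.4, 40.9, 529.8]
tcp_rot: [180.0, 0.0, 87.5]
ft_force: [0.7, 0.1, -1.5]
finger_gap: 13.2
time: 8.98
tool_pos: [557.7, 9.8, 514.0]
tcp_rot: [-179.9, -0.0, 87.5]
ft_force: [-0.1, -0.2, -0.4]
finger_gap: 13.0
[557.7   9.8 514. ] [[0.043, 0.999, -0.002], [0.999, -0.043, 0.0], [0.0, -0.002, -1.0]] 13.029744890673554 [-0.1 -0.2 -0.4] [-4. -0. 82.  0. 98. -2.]
tool shift/150 [-0.014  0.    -0.107]
```

View pics/wrist8.png

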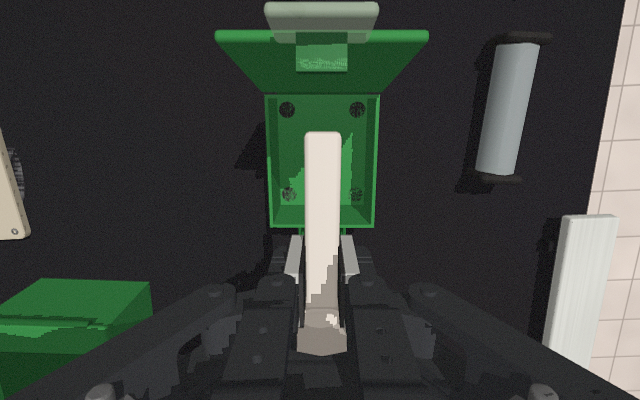

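View pics/side8.png

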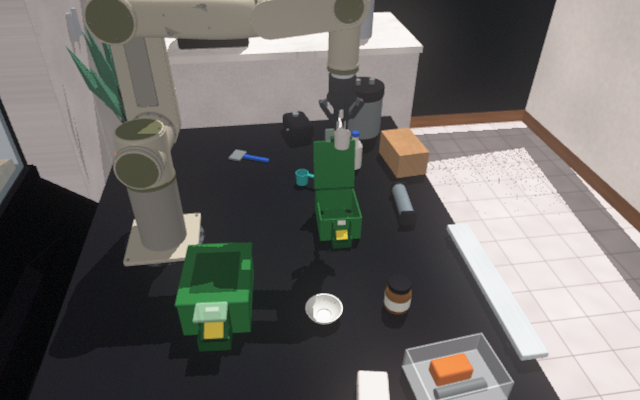

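View pics/scene8.png

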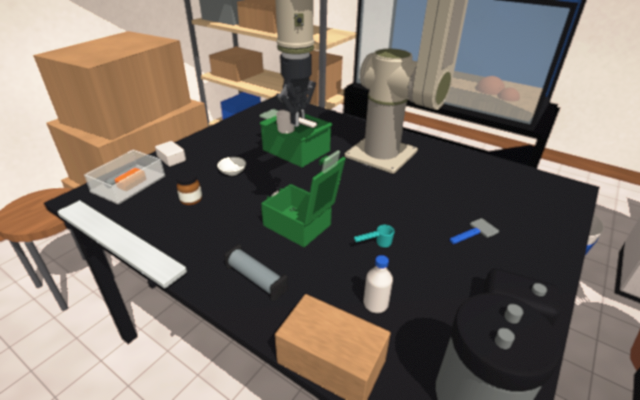

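The scoop hangs above the open tub, and the wrist view shows the tub's interior at (265-378, 95-228). I'll check the canister pose by projection, and the scoop in the hand.

Run:
```python
from h import *
s=dict(np.load("wrist8.npz")); im=s["pixels"][:,:,::-1].copy()
K,R,t=s["intrinsics"],s["R"],s["t"]
a=np.radians(87.3);ex=np.array([np.cos(a),np.sin(a),0]);ey=np.array([-np.sin(a),np.cos(a),0]);C=np.array([557.5,2.2,0])
def pr(P,s):
    c=s["R"]@P+s["t"]; q=s["intrinsics"]@c; return q[:2]/q[2]
for hx,hy,z,col in ((80,65,84,(0,0,255)),(76,61,4,(255,0,255))):
    pts=np.array([pr(C+sx*hx*ex+sy*hy*ey+[0,0,z],s) for sx,sy in((1,1),(1,-1),(-1,-1),(-1,1))])
    cv2.polylines(im,[np.round(pts).astype(int)],True,col,1)
cv2.imwrite("pics/wrist8o.png",im)
for n in("side","scene"):
    s=dict(np.load(n+"8.npz"));X=cloud(s);p=s["pixels"].astype(int)
    m=(p.min(2)>90)&(X[...,2]>260)&(X[...,2]<400)&(abs(X[...,0]-557)<60)&(abs(X[...,1]-10)<120)&(p.max(2)-p.min(2)<45)
    Q=X[m];print(n,len(Q),np.percentile(Q,[1,10,50,90,99],axis=0).round(0).tolist())
```

```text
side 456 [[534.0, -58.0, 264.0], [538.0, -53.0, 281.0], [554.0, -18.0, 344.0], [569.0, 115.0, 359.0], [576.0, 121.0, 389.0]]
scene 590 [[536.0, -50.0, 262.0], [545.0, -41.0, 275.0], [568.0, -7.0, 343.0], [580.0, 124.0, 358.0], [593.0, 127.0, 377.0]]
```

View pics/wrist8o.png

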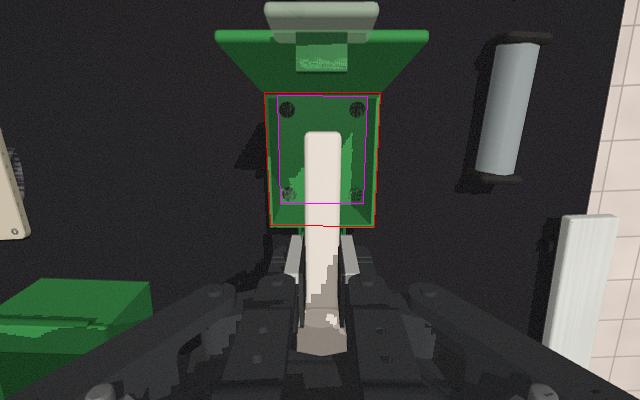

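The overlay matches the rim, so the pose is good. Going down, about 6 mm towards the front of centre.

```bash
python3 -m jog '[{"tx":-0.055,"ty":0,"tz":0.2,"ax":0,"ay":0,"az":0,"hand":0},{"tx":-0.055,"ty":0,"tz":0.4,"ax":0,"ay":0,"az":0,"hand":0},{"tx":-0.055,"ty":0,"tz":0.6,"ax":0,"ay":0,"az":0,"hand":0},{"tx":-0.055,"ty":0,"tz":0.8,"ax":0,"ay":0,"az":0,"hand":0},{"tx":-0.055,"ty":0,"tz":1,"ax":0,"ay":0,"az":0,"hand":0}]' 30
python3 -m jog '[{"tx":0,"ty":0,"tz":0.15,"ax":0,"ay":0,"az":0,"hand":0},{"tx":0,"ty":0,"tz":0.3,"ax":0,"ay":0,"az":0,"hand":0},{"tx":0,"ty":0,"tz":0.45,"ax":0,"ay":0,"az":0,"hand":0},{"tx":0,"ty":0,"tz":0.55,"ax":0,"ay":0,"az":0,"hand":0},{"tx":0,"ty":0,"tz":0.55,"ax":0,"ay":0,"az":0,"hand":0}]' 30
python3 m.py '[557.5,1,204]'
python3 - <<'E'
from bench import *
import cv2,numpy as np
for n in ["wrist","side"]:
    s=snapshot(n);cv2.imwrite(f"pics/{n}9.png",s["pixels"][:,:,::-1])
E
```

```text
time: 9.55
tool_pos: [557.7, 1.9, 364.4]
tcp_rot: [179.9, -0.0, 87.6]
ft_force: [-0.5, -1.1, -0.9]
finger_gap: 13.0
time: 9.97
tool_pos: [556.2, 2.0, 278.7]
tcp_rot: [-179.7, -0.0, 87.6]
ft_force: [-0.7, 1.4, -0.8]
finger_gap: 13.3
[556.2   2.  278.7] [[0.042, 0.999, -0.006], [0.999, -0.042, 0.001], [0.0, -0.006, -1.0]] 13.27307327780097 [-0.7  1.4 -0.8] [ -5.   6. 100.   0.  74.  -3.]
tool shift/150 [-0.006  0.012  0.498]
```

View pics/wrist9.png

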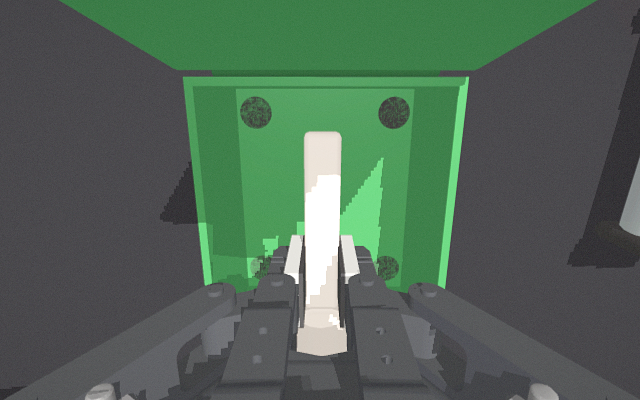

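View pics/side9.png

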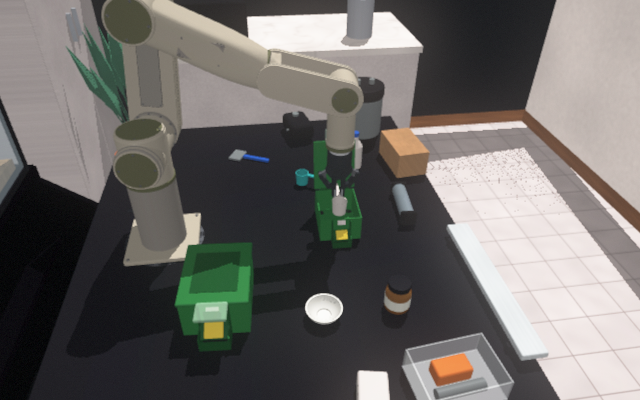

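The scoop is centred over the tub and its handle is within the walls (wrist view). I'll lower it slowly.

```bash
python3 -m jog '[{"tx":0,"ty":0.01,"tz":0.1,"ax":0,"ay":0,"az":0,"hand":0},{"tx":0,"ty":0.01,"tz":0.2,"ax":0,"ay":0,"az":0,"hand":0},{"tx":0,"ty":0.01,"tz":0.3,"ax":0,"ay":0,"az":0,"hand":0},{"tx":0,"ty":0.01,"tz":0.38,"ax":0,"ay":0,"az":0,"hand":0},{"tx":0,"ty":0.01,"tz":0.38,"ax":0,"ay":0,"az":0,"hand":0}]' 30
python3 m.py '[557.5,1,204]'
python3 -m jog '[{"tx":0,"ty":0,"tz":0.03,"ax":0,"ay":0,"az":0,"hand":0},{"tx":0,"ty":0,"tz":0.06,"ax":0,"ay":0,"az":0,"hand":0},{"tx":0,"ty":0,"tz":0.08,"ax":0,"ay":0,"az":0,"hand":0},{"tx":0,"ty":0,"tz":0.08,"ax":0,"ay":0,"az":0,"hand":0}]' 30
python3 m.py '[557.5,1,204]'
```

```text
time: 10.48
tool_pos: [558.7, 1.3, 224.2]
tcp_rot: [-179.9, -0.0, 87.5]
ft_force: [-1.0, 0.4, -0.7]
finger_gap: 12.6
[558.7   1.3 224.2] [[0.043, 0.999, -0.002], [0.999, -0.043, 0.0], [0.0, -0.002, -1.0]] 12.64281914405028 [-1.   0.4 -0.7] [ -5.  10. 102.  -0.  68.  -3.]
tool shift/150 [-0.003 -0.008  0.135]
time: 10.82
tool_pos: [559.1, 1.2, 213.3]
tcp_rot: [180.0, -0.0, 87.5]
ft_force: [-0.7, 0.3, 0.0]
finger_gap: 13.0
[559.1   1.2 213.3] [[0.043, 0.999, 0.0], [0.999, -0.043, 0.0], [0.0, 0.0, -1.0]] 13.040067802195926 [-0.7  0.3  0. ] [ -5.  11. 102.   0.  67.  -3.]
tool shift/150 [-0.002 -0.011  0.062]
```

```bash
python3 -m jog '[{"tx":0,"ty":0,"tz":0.02,"ax":0,"ay":0,"az":0,"hand":0},{"tx":0,"ty":0,"tz":0.04,"ax":0,"ay":0,"az":0,"hand":0},{"tx":0,"ty":0,"tz":0.055,"ax":0,"ay":0,"az":0,"hand":0},{"tx":0,"ty":0,"tz":0.055,"ax":0,"ay":0,"az":0,"hand":0}]' 30
python3 -m jog '[{"tx":0,"ty":0,"tz":0.0,"ax":0,"ay":0,"az":0,"hand":0.25},{"tx":0,"ty":0,"tz":0.0,"ax":0,"ay":0,"az":0,"hand":0.35},{"tx":0,"ty":0,"tz":0,"ax":0,"ay":0,"az":0,"hand":0.35},{"tx":0,"ty":0,"tz":0,"ax":0,"ay":0,"az":0,"hand":0.35},{"tx":0,"ty":0,"tz":0,"ax":0,"ay":0,"az":0,"hand":0.35}]' 30
python3 - <<'E'
from bench import *
import cv2,numpy as np
for n in ["wrist"]:
    s=snapshot(n);cv2.imwrite(f"pics/{n}10.png",s["pixels"][:,:,::-1])
E
```

```text
time: 11.15
tool_pos: [559.4, 1.4, 205.7]
tcp_rot: [180.0, -0.0, 87.5]
ft_force: [-2.2, 1.0, 6.4]
finger_gap: 13.0
time: 11.57
tool_pos: [559.0, 1.1, 205.0]
tcp_rot: [-180.0, 0.0, 87.5]
ft_force: [0.7, 0.2, 0.8]
finger_gap: 30.0
```

View pics/wrist10.png

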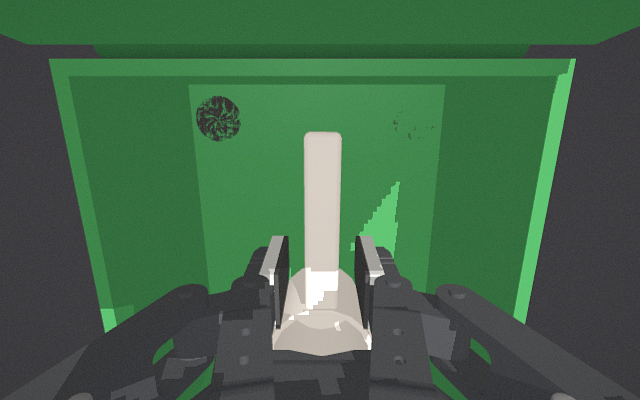

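The scoop touched down (6 N), and it's released and standing in the tub with the fingers clear either side. Straight up now.

```bash
python3 -m jog '[{"tx":0,"ty":0,"tz":-0.1,"ax":0,"ay":0,"az":0,"hand":0.35},{"tx":0,"ty":0,"tz":-0.3,"ax":0,"ay":0,"az":0,"hand":0.35},{"tx":0,"ty":0,"tz":-0.55,"ax":0,"ay":0,"az":0,"hand":0.35},{"tx":0,"ty":0,"tz":-0.8,"ax":0,"ay":0,"az":0,"hand":0.35},{"tx":0,"ty":0,"tz":-1,"ax":0,"ay":0,"az":0,"hand":0.35}]' 30
python3 -m jog '[{"tx":0,"ty":0,"tz":-0.25,"ax":0,"ay":0,"az":0,"hand":0},{"tx":0,"ty":0,"tz":-0.5,"ax":0,"ay":0,"az":0,"hand":0},{"tx":0,"ty":0,"tz":-0.75,"ax":0,"ay":0,"az":0,"hand":0},{"tx":0,"ty":0,"tz":-1,"ax":0,"ay":0,"az":0,"hand":0},{"tx":0,"ty":0,"tz":-1,"ax":0,"ay":0,"az":0,"hand":0}]' 30
python3 - <<'E'
from bench import *
import cv2,numpy as np
from h import *
for n in ["wrist"]:
    s=snapshot(n);cv2.imwrite(f"pics/{n}11.png",s["pixels"][:,:,::-1])
E
python3 m.py '[557,195,510]'
```

```text
time: 12.03
tool_pos: [559.2, 1.1, 358.0]
tcp_rot: [179.9, 0.0, 87.5]
ft_force: [1.7, -0.0, 0.2]
finger_gap: 30.0
time: 12.45
tool_pos: [559.4, 1.1, 515.0]
tcp_rot: [179.2, 0.0, 87.5]
ft_force: [0.4, -0.5, 1.3]
finger_gap: 0.4
[559.5   1.1 511.1] [[0.043, 0.999, 0.01], [0.999, -0.043, -0.001], [-0.0, 0.01, -1.0]] -0.07162168358170667 [-0.2 -0.1 -0.2] [-5. -0. 82. -0. 97. -3.]
tool shift/150 [ 1.291 -0.073  0.006]
```

View pics/wrist11.png

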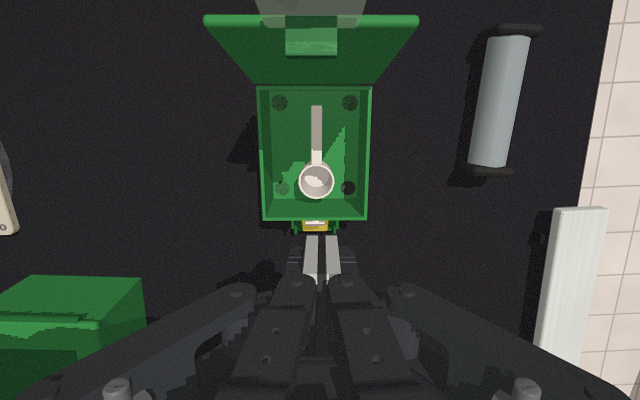

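The scoop stands upright inside, with its cup at (316,181) and handle up to (316,107). Next, over the lid to its back.

```bash
python3 -m jog '[{"tx":0.2,"ty":0,"tz":0,"ax":0,"ay":0,"az":0,"hand":0},{"tx":0.4,"ty":-0.02,"tz":0,"ax":0,"ay":0,"az":0,"hand":0},{"tx":0.6,"ty":-0.04,"tz":0,"ax":0,"ay":0,"az":0,"hand":0},{"tx":0.8,"ty":-0.06,"tz":0,"ax":0,"ay":0,"az":0,"hand":0},{"tx":1,"ty":-0.07,"tz":0,"ax":0,"ay":0,"az":0,"hand":0}]' 30
python3 -m jog '[{"tx":0.15,"ty":0,"tz":0,"ax":0,"ay":0,"az":0,"hand":0},{"tx":0.29,"ty":0,"tz":0,"ax":0,"ay":0,"az":0,"hand":0},{"tx":0.29,"ty":0,"tz":0.2,"ax":0,"ay":0,"az":0,"hand":0},{"tx":0.29,"ty":0,"tz":0.4,"ax":0,"ay":0,"az":0,"hand":0},{"tx":0.29,"ty":0,"tz":0.6,"ax":0,"ay":0,"az":0,"hand":0}]' 30
python3 m.py '[557,150,418]'
```

```text
time: 12.92
tool_pos: [554.6, 152.7, 503.5]
tcp_rot: [-179.9, 0.0, 87.5]
ft_force: [0.1, 0.4, 0.5]
finger_gap: -0.1
time: 13.33
tool_pos: [556.6, 195.5, 412.9]
tcp_rot: [-180.0, 0.0, 87.6]
ft_force: [0.2, 0.1, 0.0]
finger_gap: -0.0
[556.6 195.5 412.9] [[0.042, 0.999, -0.0], [0.999, -0.042, -0.0], [-0.0, -0.0, -1.0]] -0.03901965898480495 [0.2 0.1 0. ] [14.  6. 86. -0. 88. 17.]
tool shift/150 [-0.303  0.016 -0.034]
```

```bash
python3 -m jog '[{"tx":-0.15,"ty":0,"tz":-0.03,"ax":0,"ay":0,"az":0,"hand":0},{"tx":-0.3,"ty":0,"tz":-0.06,"ax":0,"ay":0,"az":0,"hand":0},{"tx":-0.42,"ty":0,"tz":-0.06,"ax":0,"ay":0,"az":0,"hand":0},{"tx":-0.52,"ty":0,"tz":-0.06,"ax":0,"ay":0,"az":0,"hand":0},{"tx":-0.62,"ty":0,"tz":-0.06,"ax":0,"ay":0,"az":0,"hand":0}]' 30
python3 m.py '[557,46,416]'
python3 - <<'E'
from bench import *
import cv2,numpy as np
s=snapshot("side");cv2.imwrite(f"pics/side12.png",cv2.resize(s["pixels"][100:260,250:430,::-1],None,fx=3.5,fy=3.5))
E
```

```text
time: 13.75
tool_pos: [552.8, 101.3, 424.3]
tcp_rot: [180.0, -0.0, 87.5]
ft_force: [0.4, 1.3, 7.0]
finger_gap: -0.1
[552.8 101.3 424.3] [[0.043, 0.999, 0.001], [0.999, -0.043, 0.0], [0.0, 0.001, -1.0]] -0.08263962721669071 [0.4 1.3 7. ] [ 5.  1. 90.  0. 89.  8.]
tool shift/150 [-0.367  0.044  0.055]
```

View pics/side12.png

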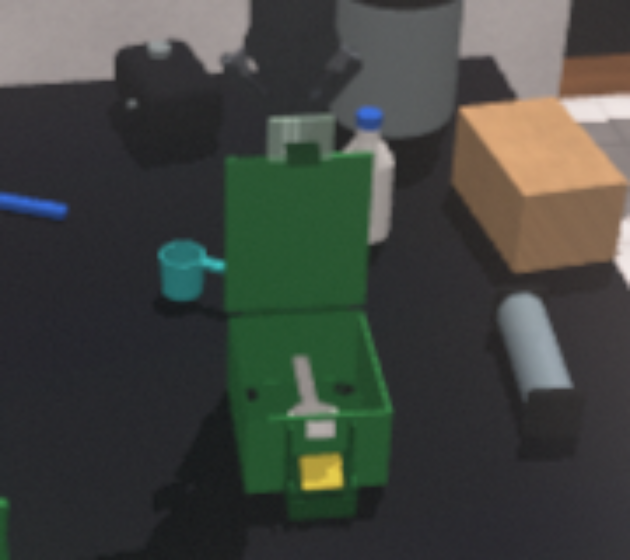

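The lid is now about upright, but there's 7 N of upward force, so the lip edge is probably under a knuckle. I'll raise the tool 25 mm and go on.

```bash
python3 -m jog '[{"tx":0.03,"ty":0.03,"tz":-0.08,"ax":0,"ay":0,"az":0,"hand":0},{"tx":0.03,"ty":0.03,"tz":-0.16,"ax":0,"ay":0,"az":0,"hand":0},{"tx":0,"ty":0.03,"tz":-0.16,"ax":0,"ay":0,"az":0,"hand":0}]' 30
python3 m.py '[557,46,440]'
python3 - <<'E'
from bench import *
import cv2,numpy as np
s=snapshot("wrist");cv2.imwrite(f"pics/w13.png",s["pixels"][:,:,::-1])
s=snapshot("scene");cv2.imwrite(f"pics/sc13.png",cv2.resize(s["pixels"][60:260,210:390,::-1],None,fx=3,fy=3))
E
```

```text
time: 14.05
tool_pos: [557.7, 102.2, 450.0]
tcp_rot: [179.9, -0.0, 87.6]
ft_force: [0.3, -0.0, 0.5]
finger_gap: -0.1
[557.7 102.2 450. ] [[0.042, 0.999, 0.002], [0.999, -0.042, 0.001], [0.001, 0.002, -1.0]] -0.0661979010810439 [ 0.3 -0.   0.5] [ 5.  1. 87.  0. 92.  8.]
tool shift/150 [-0.375  0.011  0.067]
```

View pics/w13.png

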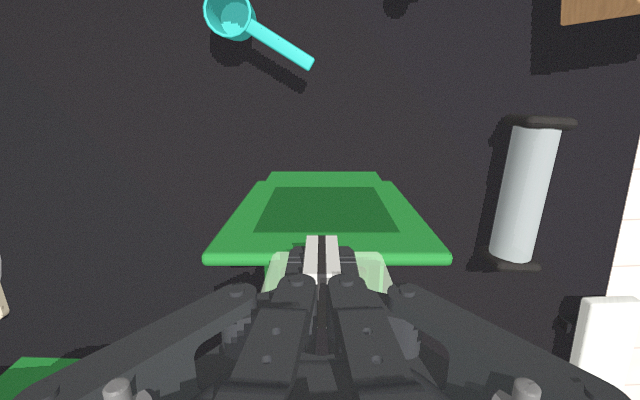

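View pics/sc13.png

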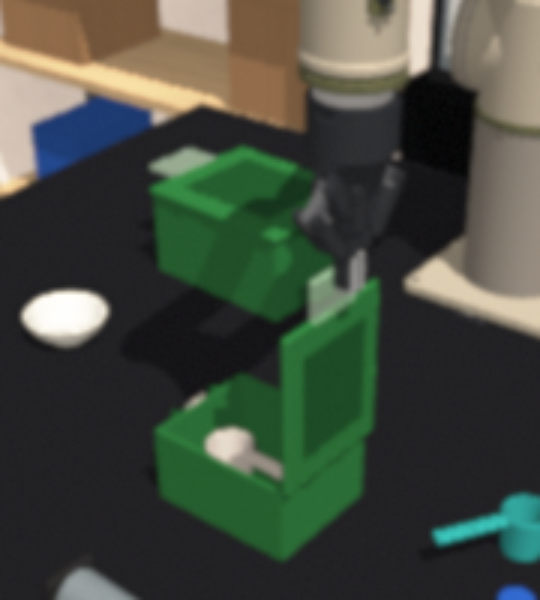

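```bash
python3 -m jog '[{"tx":-0.2,"ty":0,"tz":0.05,"ax":0,"ay":0,"az":0,"hand":0},{"tx":-0.42,"ty":0,"tz":0.1,"ax":0,"ay":0,"az":0,"hand":0},{"tx":-0.62,"ty":0,"tz":0.18,"ax":0,"ay":0,"az":0,"hand":0},{"tx":-0.79,"ty":0,"tz":0.3,"ax":0,"ay":0,"az":0,"hand":0},{"tx":-0.95,"ty":0,"tz":0.45,"ax":0,"ay":0,"az":0,"hand":0}]' 30
python3 m.py '[557,-60,357]'
python3 - <<'E'
from bench import *
import cv2,numpy as np
s=snapshot("wrist");cv2.imwrite(f"pics/w14.png",s["pixels"][:,:,::-1])
s=snapshot("scene");cv2.imwrite(f"pics/sc14.png",cv2.resize(s["pixels"][60:260,210:390,::-1],None,fx=3,fy=3))
E
```

```text
time: 14.57
tool_pos: [551.1, -42.0, 380.5]
tcp_rot: [179.9, 0.0, 87.5]
ft_force: [0.1, 0.6, 0.2]
finger_gap: 0.1
[551.1 -42.  380.5] [[0.043, 0.999, 0.002], [0.999, -0.043, -0.001], [-0.0, 0.002, -1.0]] 0.14518796604302578 [0.1 0.6 0.2] [-10.   1.  95.  -0.  84.  -7.]
tool shift/150 [-0.118  0.044  0.157]
```

View pics/w14.png

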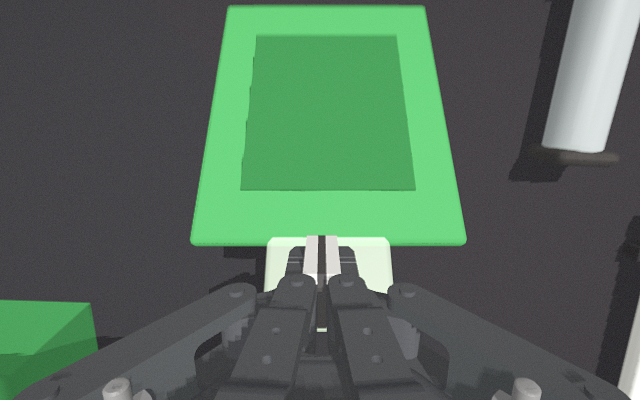

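View pics/sc14.png

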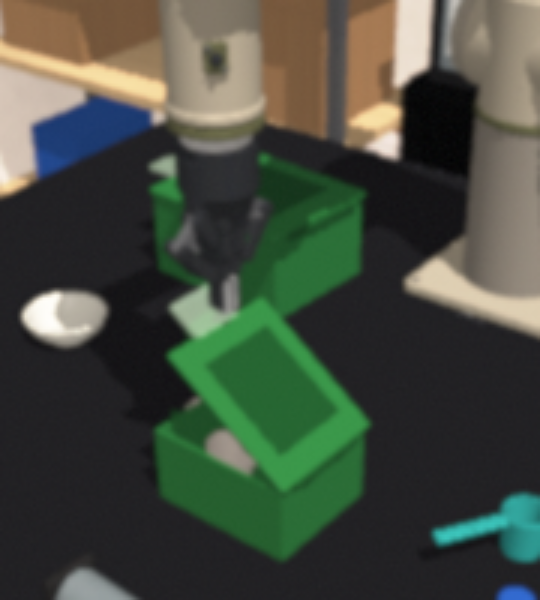

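The lid is about 40° from shut, with the fingers pressing the lip at (322,260). Continuing along the arc.

```bash
python3 -m jog '[{"tx":-0.12,"ty":0.02,"tz":0.16,"ax":0,"ay":0,"az":0,"hand":0},{"tx":-0.22,"ty":0.03,"tz":0.35,"ax":0,"ay":0,"az":0,"hand":0},{"tx":-0.27,"ty":0.03,"tz":0.52,"ax":0,"ay":0,"az":0,"hand":0},{"tx":-0.28,"ty":0.03,"tz":0.6,"ax":0,"ay":0,"az":0,"hand":0},{"tx":-0.28,"ty":0.03,"tz":0.64,"ax":0,"ay":0,"az":0,"hand":0}]' 30
python3 m.py '[557,-80,265]'
python3 -m jog '[{"tx":0,"ty":0,"tz":0.04,"ax":0,"ay":0,"az":0,"hand":0},{"tx":0,"ty":0,"tz":0.08,"ax":0,"ay":0,"az":0,"hand":0},{"tx":0,"ty":0,"tz":0.1,"ax":0,"ay":0,"az":0,"hand":0},{"tx":0,"ty":0,"tz":0.11,"ax":0,"ay":0,"az":0,"hand":0}]' 30
python3 m.py '[557,-80,265]'
```

```text
time: 15.08
tool_pos: [553.0, -82.2, 282.0]
tcp_rot: [-179.8, -0.1, 87.5]
ft_force: [0.1, -0.6, 0.8]
finger_gap: -0.2
[553.  -82.2 282. ] [[0.043, 0.999, -0.004], [0.999, -0.043, 0.001], [0.001, -0.004, -1.0]] -0.21194091730777834 [ 0.1 -0.6  0.8] [-14.   7.  99.   0.  74. -11.]
tool shift/150 [0.016 0.027 0.113]
time: 15.42
tool_pos: [554.7, -82.1, 269.2]
tcp_rot: [179.9, 0.0, 87.6]
ft_force: [0.6, -0.5, 5.3]
finger_gap: -0.1
[554.7 -82.1 269.2] [[0.042, 0.999, 0.002], [0.999, -0.042, -0.0], [-0.0, 0.002, -1.0]] -0.13653916125045068 [ 0.6 -0.5  5.3] [-14.   7. 100.   0.  73. -11.]
tool shift/150 [0.015 0.015 0.028]
```

```bash
python3 -m jog '[{"tx":0,"ty":0,"tz":0.03,"ax":0,"ay":0,"az":0,"hand":0},{"tx":0,"ty":0,"tz":0.045,"ax":0,"ay":0,"az":0,"hand":0},{"tx":0,"ty":0,"tz":0.045,"ax":0,"ay":0,"az":0,"hand":0}]' 30
python3 -m jog '[{"tx":0,"ty":0,"tz":0.015,"ax":0,"ay":0,"az":0,"hand":0},{"tx":0,"ty":0,"tz":0.02,"ax":0,"ay":0,"az":0,"hand":0},{"tx":0,"ty":0,"tz":0.02,"ax":0,"ay":0,"az":0,"hand":0}]' 30
python3 m.py '[557,-80,265]'
```

```text
time: 15.67
tool_pos: [554.8, -82.4, 263.4]
tcp_rot: [179.8, 0.0, 87.6]
ft_force: [-2.8, 2.4, 10.8]
finger_gap: -0.2
time: 15.92
tool_pos: [555.1, -82.4, 263.1]
tcp_rot: [179.8, 0.0, 87.6]
ft_force: [-12.5, 3.6, 31.5]
finger_gap: -0.1
[555.1 -82.4 263.1] [[0.043, 0.999, 0.004], [0.999, -0.043, -0.0], [-0.0, 0.004, -1.0]] -0.09070105027996873 [-12.5   3.6  31.5] [-14.   8. 100.   0.  72. -11.]
tool shift/150 [ 0.017  0.012 -0.013]
```

At the firm stop (31 N). I'll retreat and check the latch.

```bash
python3 -m jog '[{"tx":0,"ty":0,"tz":-0.05,"ax":0,"ay":0,"az":0,"hand":0},{"tx":0,"ty":0,"tz":-0.2,"ax":0,"ay":0,"az":0,"hand":0},{"tx":0,"ty":0,"tz":-0.45,"ax":0,"ay":0,"az":0,"hand":0},{"tx":0,"ty":0,"tz":-0.7,"ax":0,"ay":0,"az":0,"hand":0},{"tx":0,"ty":0,"tz":-1,"ax":0,"ay":0,"az":0,"hand":0}]' 20
python3 -m jog '[{"tx":0.2,"ty":0,"tz":-0.1,"ax":0,"ay":0,"az":0,"hand":0},{"tx":0.4,"ty":0,"tz":-0.1,"ax":0,"ay":0,"az":0,"hand":0},{"tx":0.55,"ty":0,"tz":-0.1,"ax":0,"ay":0,"az":0,"hand":0},{"tx":0.55,"ty":0,"tz":-0.1,"ax":0,"ay":0,"az":0,"hand":0},{"tx":0.55,"ty":0,"tz":-0.1,"ax":0,"ay":0,"az":0,"hand":0}]' 20
python3 - <<'E'
from bench import *
from h import *
s=snapshot("wrist");cv2.imwrite("pics/w15.png",s["pixels"][:,:,::-1])
X=cloud(s);p=s["pixels"].astype(int)
m=(p[...,1]>1.3*p[...,0])&(abs(X[...,0]-557)<60)&(X[...,1]>-75)&(X[...,1]<75)&(X[...,2]>50)
Q=X[m];print(len(Q),np.polyfit(Q[:,1],Q[:,2],1),Q[:,1].min(),Q[:,1].max())
s=snapshot("side");cv2.imwrite("pics/side15.png",s["pixels"][:,:,::-1])
s=snapshot("scene");cv2.imwrite("pics/sc15.png",s["pixels"][:,:,::-1])
print(sense()['ft_force'],sense()['tool_pos'])
E
```

```text
time: 16.33
tool_pos: [553.5, -82.3, 405.4]
tcp_rot: [-179.9, -0.0, 87.5]
ft_force: [1.2, 0.2, 0.5]
finger_gap: 0.0
time: 16.75
tool_pos: [557.5, 0.9, 420.1]
tcp_rot: [180.0, 0.0, 87.7]
ft_force: [-0.4, -0.2, -0.4]
finger_gap: -0.2
21348 [-3.14134055e-03  9.37483738e+01] -74.9871570496086 74.99671519548991
[-0.40878867 -0.22393346 -0.3269956 ] [557.51154163  -0.94577657 419.69134373]
```

View pics/w15.png

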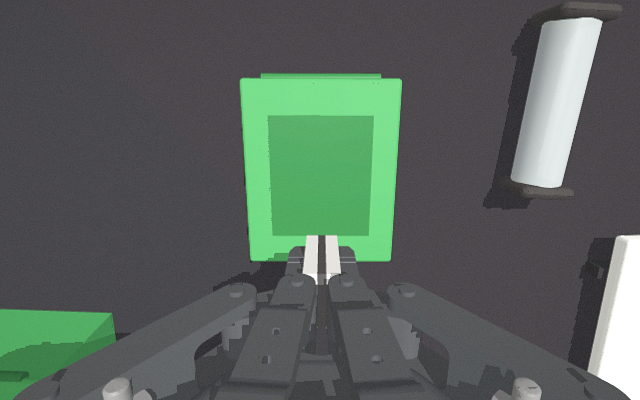

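View pics/side15.png

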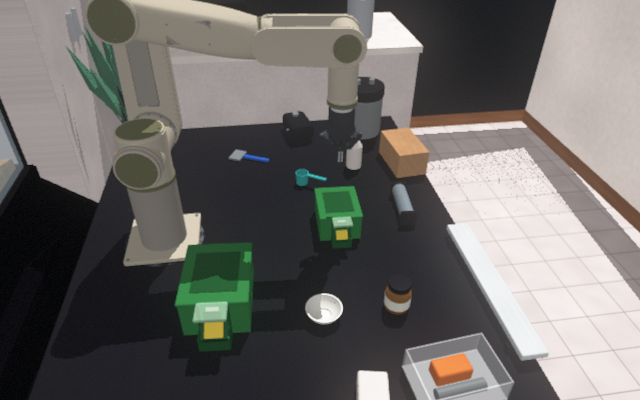

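View pics/sc15.png

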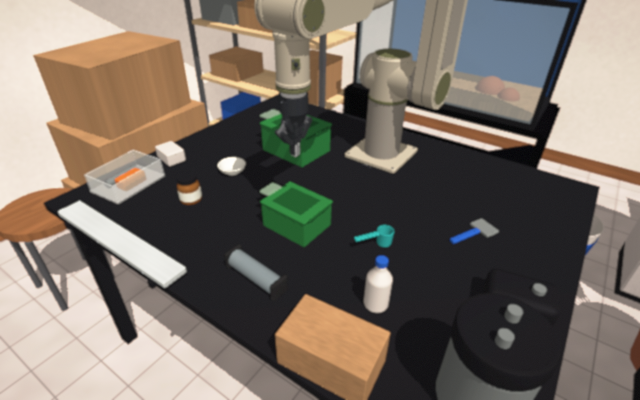

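All three views show the lid flat and shut (slope about 0.003 rad, top at about 93 mm) and staying down with the arm away. The button looks as it did at the start (side view, (342,235)), and the bystanders are where they were.

```bash
python3 -c "
from bench import *
print(hand_in())"
```

```text
the job is handed in; nothing more can be done
None
```

I pressed the button so the lid popped wide open, then lifted the white scoop over it and set it down on the canister floor. The scoop touched down at about 6 N, and I let it go. I then swung the lid over from behind and pushed it down to its stop at about 31 N, and handed in at about 17 s.

**Last checks:**
- **Lid:** it stays shut with the arm clear; its slope measured about 0.003 rad.
- **Button:** it looks fully out again, judged from the side picture, not measured.
- **Scoop:** the last view, before I swung the lid over, showed it upright inside; it can't be seen with the lid shut.
- **Other things:** the bystanders look unmoved; I compared the pictures but did not re-measure them.
- **Robot:** it touches nothing.

**What went wrong on the way:**
- I turned the wrist the wrong way once on the way to the scoop and turned it back.
- While pushing the lid upright I felt 7 N upwards, so I raised the tool 25 mm and carried on.
- My check of the scoop's tilt in the hand failed for lack of close-range depth, so I judged it level by eye.

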